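# Flatten the transfer bundles in the hand-screw press

### The arm

A 7-joint arm with a two-finger parallel gripper is mounted at the origin on a cart in front of the work surface, level with it; the furniture and walls round the work are solid. World frame = base frame: x ahead of the robot, y to its left, z up, the work surface at z = 0. Lengths are in mm, angles in rad, forces in N, time in s.
With the tool pointing down it reaches from about 400 to 850 mm from the base axis. Payload 4.4 kg.
Tool frame: the origin (TCP) lies on the centre line of the jaws, within the pads' length; the fingertips stand 22 mm ahead of it and the grasp point (between the pads) lies 3 mm ahead of it (arm.tcp_to_tips is the distance from the TCP to the fingertips, in mm); z points along the fingers, y is the line along which they close (so a half turn about z gives the same grasp; the last joint's range is limited). The gripper opens to 94 mm and grips with 3 to 60 N. Pads are 16 mm wide; open, the fingers measure 119 mm over their backs; the gripper's body (75 mm by 177 mm) begins 78 mm behind the grasp point.
Start: joints at [-1.188, 0.628, 0.038, 1.517, -0.027, 0.996, -0.02], TCP at [282.004, 585.655, 227.478] pointing down, gripper open.
Joint ranges: [-3.06, 3.06], [-0.37, 2.12], [-1.25, 1.32], [0.18, 2.47], [-1.1, 4.24], [0.23, 1.98], [-2.94, 2.94]. Speed limits (rad/s): [2.57, 2.57, 3.14, 3.14, 3.14, 3.14, 3.14].

### API

Orientations are given as a unit quaternion [x, y, z, w].
In Python, from cell import arm, read_camera gives the robot as it stands (arm), with the cameras as plain functions.
- The arm moves only by the shell command python3 inch.py 'ROWS' [OPENING] [FORCE]. ROWS is a JSON list that holds a single list of rows (three levels of brackets), with 1 to 12 rows, each of 6 numbers: dx, dy, dz in mm, then a rotation vector rx, ry, rz in rad; each row is the pose to reach, as a shift and turn from the pose commanded when the command began, along the tool's axes at that moment; what a row does not reach only later rows make up. A row lasts 1/8 s, in which the tool goes at most 62.5 mm and 0.188 rad, less where a joint would pass 70% of its speed; a pose out of reach is approached as far as the arm can. OPENING is the finger opening in mm, set as the command begins (- or left out keeps the last). The fingers move at their own pace and stop on an object; FORCE is the grip in N (left out, the last holds). Time passes only in rows, so rows that do not move let the fingers close. It prints the time, the measured TCP pose, the force, the opening and the grip force at its end. Input that does not fit is refused with a message, and nothing moves.
- arm.read_state(): the state, without advancing time (a new reading comes with each control period).
- read_camera(name): name is "side" or "top"; returns a dict with "image" (420x560x3 uint8, red, green, blue), "camera_matrix" (3x3 intrinsics, pixels), "view" (4x4, takes a point from world to camera coordinates). Camera axes: x right, y up, looking along -z (the intrinsics and any distortion apply to the point x, -y, -z); pixel columns grow to the right and rows downward; lengths in mm; the calibration is good to about 2 mm. A picture is of the moment at which its call begins. There is no depth.
- arm.close_job(): hands the job in; it is judged then, once.
The state is a dict: "time_s": time; "joint_pos": joint angles; "joint_velocities": joint speeds; "joint_torque": joint torques, N m; "tcp_pos": TCP position; "orientation": TCP orientation; "force": force on the tool from outside, world axes, zero at the start; "torque": the same for the moment, N m; "finger_gap": finger opening in mm; "gripper_force": force on a finger pad.
Only numpy, scipy, OpenCV 4.12 (cv2) and the standard library are available. Lean on these libraries where they do the work, as an engineer would, in place of code of your own. Each camera call takes 0.05 s, during which the arm holds its last target. There are 200 camera calls.

### The job

Put all the banded transfer bundles that lie on the table into the flattening press: lift the plunger's spring collar and turn it to park it, draw the bed fully out, and lay every bundle flat on the cork pad, lengthways along the bed's travel, side by side and wholly on the pad. Then push the bed fully home under the plate, turn the collar back so that its pin drops and locks the bed, and screw the hand knob down until it suddenly turns much harder; give it one eighth of a turn more from there and let go. Leave the other things on the table where they are.

Things in the scene. Friction and masses are not known exactly. Their poses are not given: they have to be found in the camera images.
- press: Petrol-blue hand-screw press fixed to the table, 264 (x) x 334 (y) x 158 mm. Origin: under its middle, on the table; z up; -x is the robot's side, the bed draws out to +y. Guide rails (tops at z = 33 mm); over the rear (-y) half the head: columns at x = +-123, y = -80 mm, crosshead 276 x 42 mm at z = 86 to 112 mm. The front (+y) half is open above for loading.
- plate_underside (a point): Centre of the underside of the bright metal press plate, 196 (x) x 150 (y) x 12 mm, which hangs under the crosshead at press x = 0, y = -80 mm, 49 to 52 mm above the table at the start: bundles lying flat on the pad pass under it, a tilted or doubled bundle does not. Axes as the press.
- bed (a joint): Slide of the bed, m: 0 = fully home under the plate (hard stop), grows to 0.14 = fully drawn out (hard stop), moving along the press's +y. About 2 N of friction. Held at 0 by the locking pin at the start.
- bed_pad (a point): Centre of the top of the cork pad on the sliding bed, 34 mm above the table; moves with the bed; axes as the press. Pad 190 (x) x 150 mm (y); two white lines at x = +-33 mm part it into three bays, one bundle each, lengthways along y: at x = -66, 0 and +66 mm they leave 25 mm for the fingers between them. No rim. The bare bed is 224 mm wide.
- bed_handle (a point): Middle of the bed's handle: a round black bar 13 mm thick, 88 mm long along the press's x, 66 mm above the table, 104 mm in +y from the pad's centre, free all round and underneath (legs at x = +-40 mm); it can be pinched from above across y.
- collar_grip (a point): Mid height, on the axis, of the plunger's knurled dark collar, to be gripped here: a cylinder 25 mm in diameter, 30 mm high (grip point 80 mm above the table when down), with a red mark on top, on a bracket at the robot's side of the press, x = -101, y = -12 mm from its origin. It is lifted straight up and turned about the vertical.
- lock_collar (a joint): Lift of collar and pin, m, 0 (down) to 0.014. A spring pulls it down: 9 N at 0, 12 N at 9 mm. At 0 the 8 mm pin stands 5 mm deep in the bed's lock hole (12 mm long, under the pin when the bed is home within 2 mm). Where there is no hole the pin rests on the bed at about 5 mm. The bed is free above 6 mm.
- collar_turn (a joint): Turn of the collar, rad, 0 to 1.25, positive anticlockwise from above. At 0 its cross pin stands in the sleeve's slot and it can drop. Lifted over 9 mm and turned past 0.6 (best 1.1) it rests on the sleeve at 9 mm when let go: parked. It cannot be turned while down; turned back below about 0.1 it drops by its spring.
- knob_grip (a point): On the axis of the hand knob, mid height, where to grip it: fluted, round, black, 48 mm in diameter, 26 mm high, white index mark on top, above the middle of the crosshead (press x = 0, y = -80 mm). This point is 142 to 145 mm above the table at the start and sinks 1.9 mm per rad. Keep the fingertips above the boss under it (119 mm).
- press_knob (a joint): Angle of the hand knob, rad, growing clockwise from above (tightening); starts at 0 to 1.2, range -0.2 to 9; 12 mm a turn. It turns with 0.19 N m until the plate meets the bundles, 2 to 3.3 rad from the start; there the torque jumps to 0.3 N m within 0.1 rad and grows on. Held still after a small step, the moment felt about the vertical jumps by 0.1 N m there. It stays where it is left.
- spring_stack (a joint): Squeeze of the stack of disc springs between screw and plate, m: 0 until the plate bears on the bundles with 60 N (the jump in torque), then 1.9 mm per rad of knob (15 N per mm). One eighth of a turn past the jump squeezes it by about 1.4 mm.
- bundle_1: Bundle of printed transfers held by a green rubber band, 41 x 121 x 14 mm over the band (the sheets 37 x 120 x 12 mm), 60 g, rigid. Origin: centre of its underside; y along its long side, z up. There are two or three; an absent one gives None from the start.
- bundle_2: Bundle of printed transfers held by a green rubber band, 41 x 121 x 14 mm over the band (the sheets 37 x 120 x 12 mm), 60 g, rigid. Origin: centre of its underside; y along its long side, z up. There are two or three; an absent one gives None from the start.
- bundle_3: Bundle of printed transfers held by a green rubber band, 41 x 121 x 14 mm over the band (the sheets 37 x 120 x 12 mm), 60 g, rigid. Origin: centre of its underside; y along its long side, z up. There are two or three; an absent one gives None from the start.
- white_roll: Bystander: white sticker roll, 60 mm across, 19 mm high, lying flat; origin under its centre.
- heat_tape: Bystander: orange tape roll, 68 mm across, 12 mm high, lying flat; origin under its centre.
- tape_measure: Bystander: yellow tape measure, 32 x 82 x 61 mm, standing; origin under its centre.
- green_cone: Bystander: green thread cone, 65 mm across, 100 mm high, standing; origin under its centre.

How it is judged (in metres and radians):
On the way, in this order (a step that is already met when the one before it is completed fails the run):
1. the bed is unlocked and drawn out (value of joint bed above 0.13 m), for 0.2 s.
2. every bundle lies flat on the pad of the drawn-out bed, lengthways and wholly on the pad (value of joint bed above 0.12 m and x of bundle_1 in the frame of bed_pad between -0.078 and 0.078 m and y of bundle_1 in the frame of bed_pad between -0.016 and 0.016 m and z of bundle_1 in the frame of bed_pad between -0.004 and 0.005 m and angle between the y axis of each of bundle_1, bundle_2, bundle_3 and the y axis of bed_pad, either way round below 0.2 rad and angle between each of bundle_1, bundle_2, bundle_3's own z axis and vertical below 0.1 rad and linear speed of each of bundle_1, bundle_2, bundle_3 below 0.03 m/s and x of bundle_2 in the frame of bed_pad between -0.078 and 0.078 m and y of bundle_2 in the frame of bed_pad between -0.016 and 0.016 m and z of bundle_2 in the frame of bed_pad between -0.004 and 0.005 m and x of bundle_3 in the frame of bed_pad between -0.078 and 0.078 m and y of bundle_3 in the frame of bed_pad between -0.016 and 0.016 m and z of bundle_3 in the frame of bed_pad between -0.004 and 0.005 m), for 0.2 s.
3. the bed is home under the plate and the plunger's pin has dropped into its hole, the knob not yet tightened (value of joint bed below 0.004 m and value of joint lock_collar below 0.003 m and value of joint spring_stack below 0.0003 m), for 0.2 s.
At the end, for the whole second after the job is handed in: Bed home (4 mm), collar down (3 mm) and turned back; every bundle flat and at rest on the pad, lengthways within 0.2 rad, centre within 78 mm across and 16 mm along of the pad's centre; spring stack squeezed 0.5 to 2.4 mm (about 1/20 to 1/5 turn past the rise) (value of joint bed below 0.004 m and value of joint lock_collar below 0.003 m and value of joint collar_turn below 0.3 rad and value of joint spring_stack between 0.0005 and 0.0024 m and x of bundle_1 in the frame of bed_pad between -0.078 and 0.078 m and y of bundle_1 in the frame of bed_pad between -0.016 and 0.016 m and z of bundle_1 in the frame of bed_pad between -0.004 and 0.005 m and angle between the y axis of each of bundle_1, bundle_2, bundle_3 and the y axis of bed_pad, either way round below 0.2 rad and angle between each of bundle_1, bundle_2, bundle_3's own z axis and vertical below 0.1 rad and linear speed of each of bundle_1, bundle_2, bundle_3 below 0.03 m/s and x of bundle_2 in the frame of bed_pad between -0.078 and 0.078 m and y of bundle_2 in the frame of bed_pad between -0.016 and 0.016 m and z of bundle_2 in the frame of bed_pad between -0.004 and 0.005 m and x of bundle_3 in the frame of bed_pad between -0.078 and 0.078 m and y of bundle_3 in the frame of bed_pad between -0.016 and 0.016 m and z of bundle_3 in the frame of bed_pad between -0.004 and 0.005 m); the robot touches nothing.
It fails at once if a bystander (sticker roll, orange tape roll, tape measure, thread cone) is pushed more than 40 mm (distance of any of white_roll, heat_tape, tape_measure, green_cone from where it was at the start of the episode above 0.04 m).
Of bundle_1, bundle_2, bundle_3 only 2 to 3 are there at a start; the rules pass over those that are not, and their reading is None.
At some moment in a run one of bundle_1, bundle_2, bundle_3 may be knocked a few centimetres aside while the robot is not near it.
Once in a run the grip may slacken for a moment while it holds something.
It also fails if it takes over 210 s, if anything falls off the work surface, if the arm or the gripper's body presses on something with over 40 N, if the wrist force passes 120 N, or if a joint passes its speed limit or range.

## Working session

There is one attempt and no reset: what is moved stays moved. The work goes in short steps, Python scripts to look and compute and a shell command to move; the robot and the scene stay as the last step left them, time stands still between calls to the robot, and variables do not carry over. Pictures are saved under pics/ and viewed, at most 14 in all, crops included, and the job is handed in when it is done.

```bash
ls; mkdir -p pics; python3 - <<'E'
from cell import arm, read_camera
import cv2
s=arm.read_state();print(s)
for n in("side","top"):
    c=read_camera(n);cv2.imwrite(f"pics/{n}0.png",c["image"][:,:,::-1]);print(n,c["camera_matrix"],c["view"],[k for k in c])
E
```

```text
cell.py
inch.py
pics
{'time_s': 0.0, 'joint_pos': array([-1.18777922,  0.62929758,  0.03846168,  1.51836985, -0.02698174,
        0.99629518, -0.0199913 ]), 'joint_velocities': array([ 3.20502874e-04,  1.46155273e-04,  1.12906607e-03, -3.22269146e-03,
       -1.57616724e-03, -3.67270083e-04, -7.32696205e-05]), 'joint_torque': array([ 3.39222388e-04, -5.49736083e+01,  1.14365995e+00, -1.86633325e+01,
       -5.22272824e-02,  2.36782548e-02,  1.64143175e-04]), 'tcp_pos': array([281.75214432, 585.065078  , 226.5853289 ]), 'orientation': array([ 2.22528406e-01,  9.74925767e-01, -9.07641430e-04, -1.82124294e-04]), 'force': array([-0.13594255, -0.49124496, -0.37965759]), 'torque': array([ 0.00593203,  0.02746738, -0.02709953]), 'gripper_force': 0.0, 'finger_gap': 94.08143333542256}
side [[445.0720631    0.         280.53108552]
 [  0.         445.0720631  211.80704342]
 [  0.           0.           1.        ]] [[ 9.87103726e-01 -1.60081562e-01  3.58392137e-04 -4.55761188e+02]
 [ 6.75476458e-02  4.18543653e-01  9.05681250e-01 -1.50324375e+02]
 [-1.45132872e-01 -8.93977127e-01  4.23959132e-01 -1.17740127e+03]
 [ 0.00000000e+00  0.00000000e+00  0.00000000e+00  1.00000000e+00]] ['image', 'camera_matrix', 'view']
top [[537.2826823    0.         282.97765121]
 [  0.         537.2826823  205.90269379]
 [  0.           0.           1.        ]] [[-2.30605952e-02 -9.99730209e-01 -2.77805219e-03  2.42345112e+01]
 [ 9.98448121e-01 -2.31717404e-02  5.06400973e-02 -4.64688677e+02]
 [-5.06908074e-02 -1.60595020e-03  9.98713103e-01 -1.44336621e+03]
 [ 0.00000000e+00  0.00000000e+00  0.00000000e+00  1.00000000e+00]] ['image', 'camera_matrix', 'view']
```

View pics/top0.png

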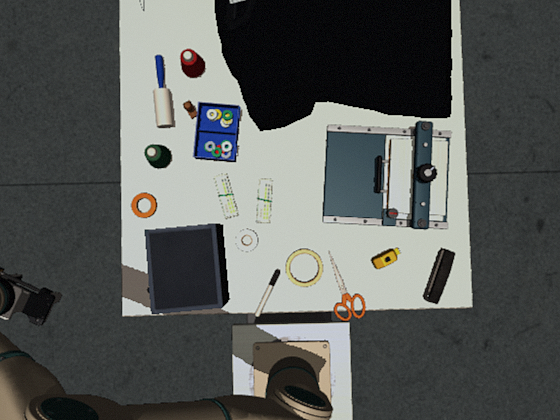

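View pics/side0.png

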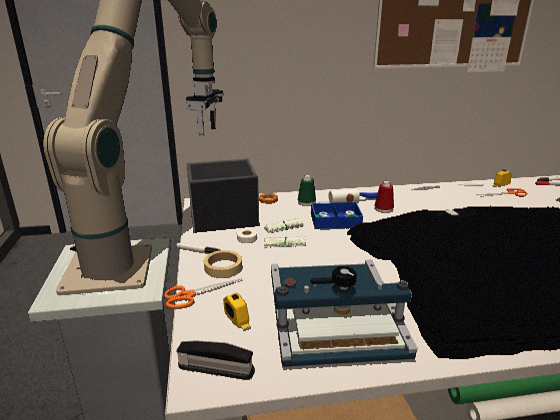

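The top view shows two bundles, at about (226,196) and (265,200). The press sits around (387,175), with its knob at (427,173), collar at (392,213) and handle at (379,174). Next I'll zoom in on those areas.

```bash
cat > h.py <<'E'
import numpy as np, cv2
from cell import arm, read_camera
from scipy.spatial.transform import Rotation as R
def ray(c,u,v):
    K,V=c["camera_matrix"],c["view"]
    d=np.array([(u-K[0,2])/K[0,0],-(v-K[1,2])/K[1,1],-1.]);Rm=V[:3,:3]
    return -Rm.T@V[:3,3],Rm.T@d
def at(c,u,v,z):
    o,d=ray(c,u,v);return (o+d*(z-o[2])/d[2])
def proj(c,p):
    q=c["view"][:3,:3]@np.array(p,float)+c["view"][:3,3];K=c["camera_matrix"]
    return K[0,0]*q[0]/-q[2]+K[0,2],K[1,1]*-q[1]/-q[2]+K[1,2]
def crop(c,u0,u1,v0,v1,k,name):
    cv2.imwrite("pics/"+name+".png",cv2.resize(c["image"][v0:v1,u0:u1,::-1],None,fx=k,fy=k,interpolation=cv2.INTER_CUBIC))
def totool(p):  # world target -> shift in current tool axes, from the measured pose
    s=arm.read_state();Q=R.from_quat(s["orientation"]);return Q.inv().apply(np.array(p)-s["tcp_pos"])
E
python3 - <<'E'
from h import *
c=read_camera("top")
crop(c,310,460,115,235,5,"press1")
crop(c,200,290,165,235,8,"bun1")
im=c["image"]; hsv=cv2.cvtColor(im,cv2.COLOR_RGB2HSV)
m=cv2.inRange(hsv,(90,60,30),(110,255,160));m[:, :310]=0
n,l,st,ce=cv2.connectedComponentsWithStats(m)
for i in range(1,n):
    if st[i,4]>30: print(st[i],ce[i])
E
```

```text
[415 122  17  46 575] [423.00869565 145.19304348]
[ 323  132   63   86 4461] [352.72763954 174.06164537]
[381 163   3  26  64] [381.90625 174.9375 ]
[413 178  17  51 628] [420.89490446 202.83121019]
[383 209  13  17 115] [387.86086957 219.65217391]
```

View pics/press1.png

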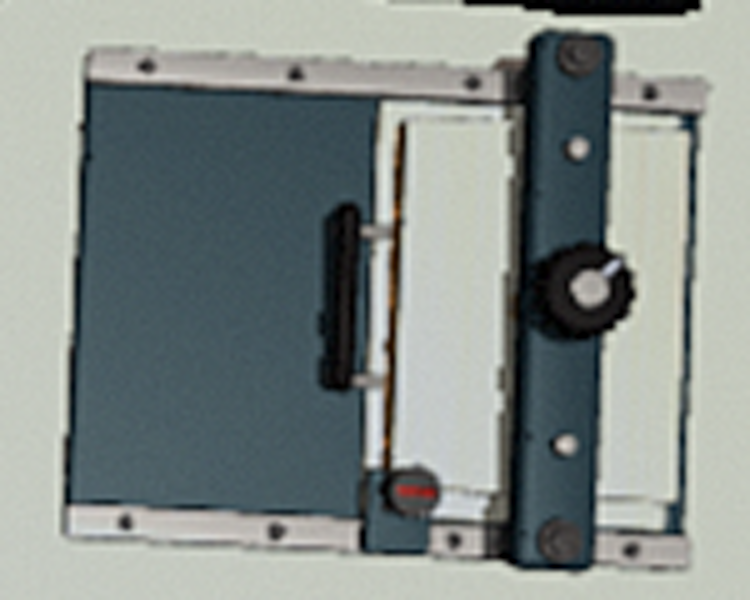

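View pics/bun1.png

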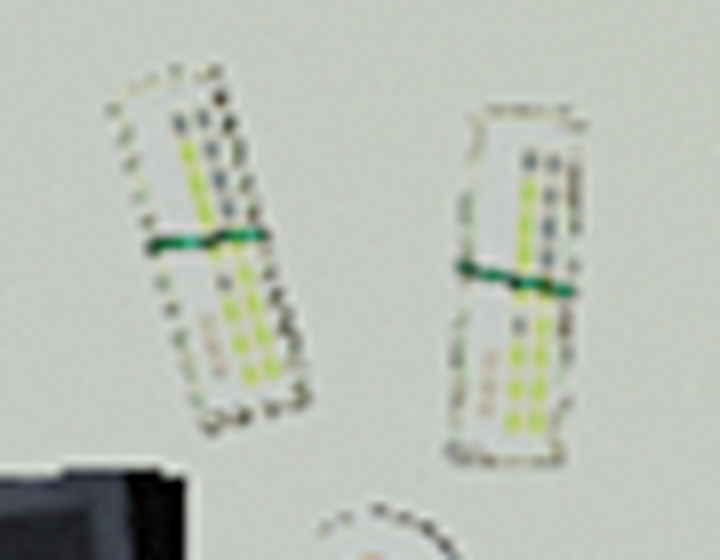

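The crop shows the press's rail corners, handle, collar mark and hub clearly, and the corners of both bundles. I'll turn these into positions.

```bash
python3 - <<'E'
from h import *
c=read_camera("top");np.set_printoptions(precision=1,suppress=True)
P=lambda U,V,z,k,u0,v0: at(c,(U+.5)/k-.5+u0,(V+.5)/k-.5+v0,z)
f=lambda U,V,z:P(U,V,z,5,310,115)
co=[f(88,50,33),f(708,82,33),f(690,565,33),f(65,535,33)]
print(co, np.mean(co,0))
for a,b in((1,0),(2,3),(3,0),(2,1)):
    d=co[b]-co[a];print(np.linalg.norm(d),np.arctan2(d[1],d[0]))
o=np.mean(co,0)
yaw=np.arctan2(*( -(co[0]-co[1]+co[3]-co[2])[0], (co[0]-co[1]+co[3]-co[2])[1]))
print("yaw",yaw)
Rz=R.from_euler('z',yaw)
T=lambda p:Rz.inv().apply(p-np.array([o[0],o[1],0]))
print("handle",f(343,296,72),T(f(343,296,72)),"collar",f(414,491,95),T(f(414,491,95)),"knob",f(590,289,157),T(f(590,289,157)))
g=lambda U,V:P(U,V,12,8,200,165)
for L in([(110,105),(215,70),(310,400),(205,430)],[(475,110),(580,110),(560,460),(452,455)]):
    q=np.array([g(*x) for x in L]);d=(q[0]+q[1]-q[2]-q[3])/2
    print("bundle",q.mean(0),np.linalg.norm(d),"yaw",np.arctan2(-d[0],d[1]),np.linalg.norm(q[0]-q[1]))
s=read_camera("side")
for n,p in(("knob",[0,-80,157]),("collar",[-101,-12,95]),("handle",[0,24,66])):
    print(n,proj(s,Rz.apply(p)+[o[0],o[1],0]))
crop(s,260,420,255,365,5,"press_side")
E
```

```text
[array([ 680.1, -110.5,   33. ]), array([ 654.9, -442.8,   33. ]), array([ 396.1, -423.2,   33. ]), array([419.7, -91.1,  33. ])] [ 537.7 -266.9   33. ]
333.3209865213459 1.4951147064686565
332.9052280771886 1.4997021386234775
261.1137347980158 -0.07417455581333905
259.58626475709497 -0.07578080223463139
yaw -0.07338933564477172
handle [ 540.  -236.3   72. ] [-0.  30.7 72. ] collar [ 436.8 -265.2   95. ] [-100.8   -5.7   95. ] knob [ 531.5 -342.   157. ] [ -0.7 -75.3 157. ]
bundle [495.8 167.8  12. ] 115.98730496429829 yaw -1.3071000536502404 37.54187795380614
bundle [482.3  64.1  12. ] 118.13478420153581 yaw -1.6537816850154956 35.642354418433605
knob (np.float64(343.78224180618844), np.float64(271.2701459465534))
collar (np.float64(288.997136846236), np.float64(280.7948181175172))
handle (np.float64(331.4821150357964), np.float64(280.43149126057494))
```

View pics/press_side.png

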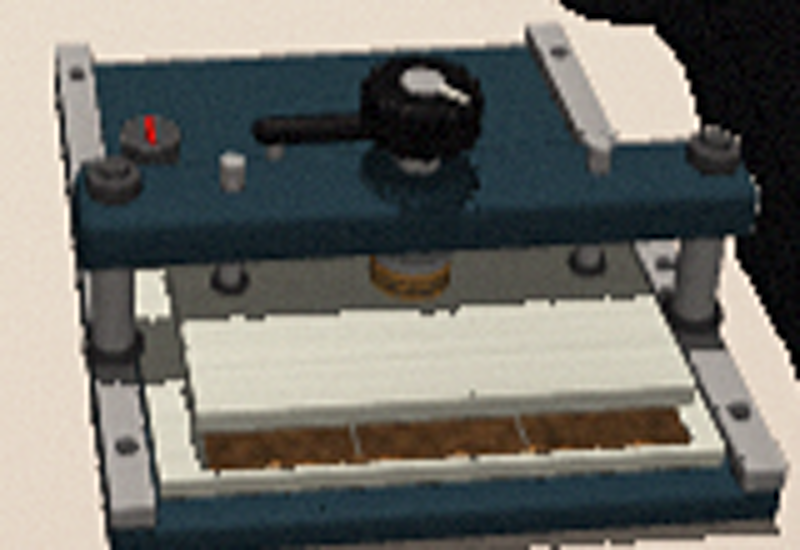

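In the side crop the collar's top is at about (290,282), and the knob's hub is at about (344,271). I'll triangulate with both views to settle the 6 mm y discrepancy.

```bash
python3 - <<'E'
from h import *
c=read_camera("top");s=read_camera("side");np.set_printoptions(precision=1,suppress=True)
o=np.array([537.7,-266.9,0]);Rz=R.from_euler('z',-.0734)
def tri(t,sd):
    A=[];b=[]
    for cam,(U,V),u0,v0 in((c,t,310,115),(s,sd,260,255)):
        p,d=ray(cam,(U+.5)/5-.5+u0,(V+.5)/5-.5+v0);d/=np.linalg.norm(d);M=np.eye(3)-np.outer(d,d);A.append(M);b.append(M@p)
    X=np.linalg.lstsq(np.vstack(A),np.hstack(b),rcond=None)[0]
    res=[np.linalg.norm(M@X-q) for M,q in zip(A,b)]
    return X,Rz.inv().apply(X-o),res
for n,t,sd in(("collar",(413,491),(151,134)),("knobhub",(590,289),(422,80)),("boltR far x+",(579,53),(715,137)),("bolt x-",(560,537),(113,168)),("rail far +y+x",(88,65),(548,25)),("rail+y-x",(65,520),(72,45)),("rail -y-x",(690,550),(125,520)),("rail -y+x",(708,95),(767,480)),("pinR",(578,148),(599,140)),("pinL",(566,443),(232,160))):
    print(n,*tri(t,sd))
E
```

```text
collar [ 438.  -266.    89.5] [-99.5  -6.4  89.5] [np.float64(0.9497206288524623), np.float64(0.9497206288516854)]
knobhub [ 532.6 -342.6  155.7] [  0.5 -75.8 155.7] [np.float64(0.9735541336856216), np.float64(0.9735541336864258)]
boltR far x+ [ 656.  -350.9  121. ] [124.1 -75.1 121. ] [np.float64(0.9711494949484937), np.float64(0.9711494949482262)]
bolt x- [ 411.2 -332.3  120.4] [-121.3  -74.5  120.4] [np.float64(0.059128831386309956), np.float64(0.05912883138647887)]
rail far +y+x [ 675.6 -111.4   28.7] [126.1 165.2  28.7] [np.float64(2.8247274263371103), np.float64(2.8247274263370996)]
rail+y-x [428.8 -91.7  29.2] [-121.4  166.7   29.2] [np.float64(0.988034869491724), np.float64(0.9880348694918779)]
rail -y-x [ 402.3 -425.6   25.2] [-123.4 -168.2   25.2] [np.float64(1.8095995082803302), np.float64(1.809599508280235)]
rail -y+x [ 649.4 -444.9   26. ] [ 124.5 -169.3   26. ] [np.float64(0.2957653999181755), np.float64(0.29576539991814443)]
pinR [ 607.4 -348.   122.9] [ 75.4 -75.8 122.9] [np.float64(0.9057172774411054), np.float64(0.9057172774398133)]
pinL [ 458.5 -336.6  122. ] [-73.9 -75.4 122. ] [np.float64(0.2804680405381806), np.float64(0.28046804053793567)]
```

Both views agree: every feature sits about 5.5 mm further +y than the middle of the rails. I'll use origin (538.3,-261.4) and yaw -0.075, which puts the collar at (437,-266), the knob at (532,-342) and the handle at (540,-237). I'll go over the collar by way of (520,150), clear of the tall things.

```bash
python3 inch.py '[[[-404,-290,0,0,0,0.6],[-404,-290,0,0,0,0.9],[-404,-290,0,0,0,1.197],[-404,-290,0,0,0,1.197],[-404,-290,0,0,0,1.197],[-404,-290,0,0,0,1.197],[-404,-290,0,0,0,1.197],[-404,-290,0,0,0,1.197],[-404,-290,0,0,0,1.197],[-404,-290,0,0,0,1.197]]]' 52
python3 - <<'E'
from h import *
print(totool([437,-266,200]),arm.read_state()["joint_pos"])
E
```

```text
time_s: 1.6
tcp_pos: [519.9, 149.6, 227.4]
orientation: [0.733, 0.68, 0.0, -0.001]
force: [-0.5, -0.0, 0.7]
finger_gap: 51.7
gripper_force: 0.0
[-420.65750484  -51.40598151   27.08915069] [-0.58615846  0.49615492  0.37839864  1.83036865 -0.2355423   0.85945651
 -0.16948346]
```

```bash
python3 inch.py '[[[-421,-51,27,0,0,0],[-421,-51,27,0,0,0],[-421,-51,27,0,0,0],[-421,-51,27,0,0,0],[-421,-51,27,0,0,0],[-421,-51,27,0,0,0],[-421,-51,27,0,0,0],[-421,-51,27,0,0,0],[-421,-51,27,0,0,0]]]'
python3 - <<'E'
from h import *
print(totool([437,-266,87]),arm.read_state()["joint_pos"])
c=read_camera("side");crop(c,230,430,200,350,4,"s2")
E
```

```text
time_s: 2.72
tcp_pos: [438.6, -264.5, 200.2]
orientation: [0.732, 0.681, 0.001, -0.001]
force: [1.1, 0.2, 0.0]
finger_gap: 52.2
gripper_force: 0.0
[ -1.765857    -1.44034725 113.22432866] [ 0.23663994  0.49282318  0.36669702  1.9347407  -0.25116189  0.75914031
  0.67504193]
```

View pics/s2.png

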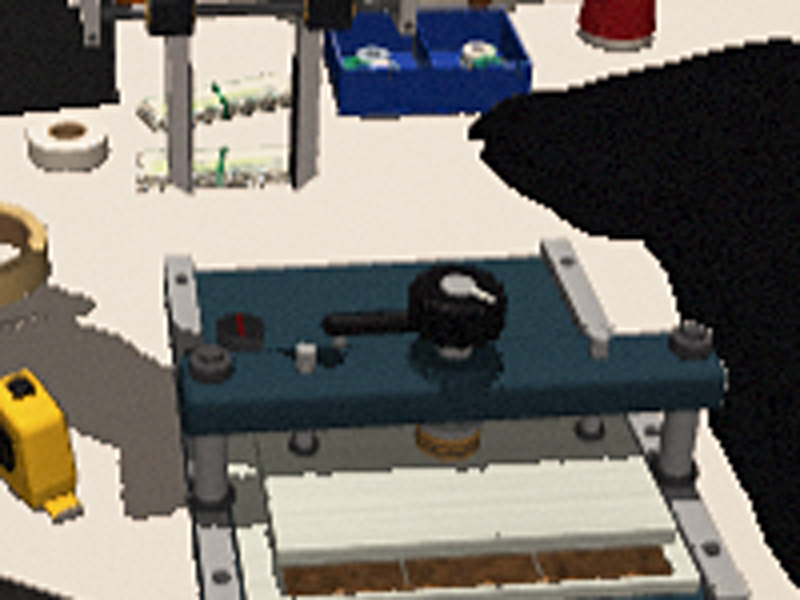

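The fingertips, at crop (182,188) and (300,186), straddle the collar's column at x≈240. I'll go down and grip.

```bash
python3 inch.py '[[[-2,-1,50,0,0,0],[-2,-1,90,0,0,0],[-2,-1,105,0,0,0],[-2,-1,113,0,0,0],[-2,-1,113,0,0,0],[-2,-1,113,0,0,0]]]'
python3 inch.py '[[[0,0,0,0,0,0],[0,0,0,0,0,0],[0,0,0,0,0,0],[0,0,0,0,0,0],[0,0,0,0,0,0],[0,0,0,0,0,0]]]' 15 30
python3 -c "
from h import *
s=arm.read_state();print(s['force'],s['torque'])"
```

```text
time_s: 3.52
tcp_pos: [437.4, -269.2, 88.5]
orientation: [0.733, 0.68, 0.0, 0.001]
force: [0.2, -0.1, 0.4]
finger_gap: 52.0
gripper_force: 0.0
time_s: 4.28
tcp_pos: [437.9, -269.0, 87.8]
orientation: [0.733, 0.68, 0.0, 0.001]
force: [5.4, 0.5, 2.3]
finger_gap: 24.5
gripper_force: 30.0
[5.35415011 0.46472697 2.27684094] [ 0.01573284 -1.02748237  0.01010006]
```

```bash
python3 inch.py '[[[0,1,-4,0,0,0],[0,1,-8,0,0,0],[0,1,-12,0,0,0],[0,1,-12,0,0,0],[0,1,-12,0,0,0]]]' - 45
python3 -c "
from h import *
s=arm.read_state();print(s['force'],s['torque'])"
```

```text
time_s: 4.9
tcp_pos: [438.0, -269.1, 98.3]
orientation: [0.733, 0.68, -0.0, 0.0]
force: [6.1, -1.8, -12.4]
finger_gap: 24.2
gripper_force: 45.0
[  6.07648942  -1.77773102 -12.35744859] [-0.52137253 -1.36252469  0.08586027]
```

```bash
python3 inch.py '[[[0,0,-1,0,0,-0.1],[0,0,-1.5,0,0,-0.25],[0,0,-1.5,0,0,-0.4],[0,0,-1.5,0,0,-0.55],[0,0,-1.5,0,0,-0.7],[0,0,-1.5,0,0,-0.85],[0,0,-1.5,0,0,-1],[0,0,-1.5,0,0,-1.12],[0,0,-1.5,0,0,-1.12],[0,0,-1.5,0,0,-1.12]]]'
python3 -c "
from h import *
s=arm.read_state();print(s['force'],s['torque'])"
```

```text
time_s: 6.15
tcp_pos: [438.6, -268.7, 99.7]
orientation: [0.26, 0.966, 0.0, 0.001]
force: [7.5, -0.1, -13.2]
finger_gap: 24.2
gripper_force: 45.0
[  7.49395264  -0.13195411 -13.19950761] [-0.12831685 -1.67134641 -0.02760303]
```

```bash
python3 inch.py '[[[0,0,1,0,0,0],[0,0,2.5,0,0,0],[0,0,2.5,0,0,0]]]'
python3 inch.py '[[[0,0,0,0,0,0],[0,0,0,0,0,0],[0,0,0,0,0,0],[0,0,0,0,0,0],[0,0,-30,0,0,0.18],[0,0,-60,0,0,0.36],[0,0,-90,0,0,0.54],[0,0,-90,0,0,0.54]]]' 52 20
python3 - <<'E'
from h import *
print(totool([540,-237,110]),arm.read_state()["joint_pos"],R.from_quat(arm.read_state()["orientation"]).as_matrix()[:,1])
c=read_camera("side");crop(c,250,400,220,330,4,"s3")
E
```

```text
time_s: 6.52
tcp_pos: [438.6, -268.6, 97.2]
orientation: [0.259, 0.966, 0.0, 0.001]
force: [7.2, -0.9, -12.7]
finger_gap: 24.1
gripper_force: 45.0
time_s: 7.52
tcp_pos: [438.8, -269.6, 190.4]
orientation: [0.508, 0.861, -0.0, 0.002]
force: [-0.3, 0.5, -0.5]
finger_gap: 52.0
gripper_force: 0.0
[-20.15319018 104.15898043  80.69881461] [ 0.39104154  0.48869528  0.15158902  1.93888093 -0.10764413  0.71715743
  1.11165591] [0.87488125 0.48433309 0.00206496]
```

View pics/s3.png

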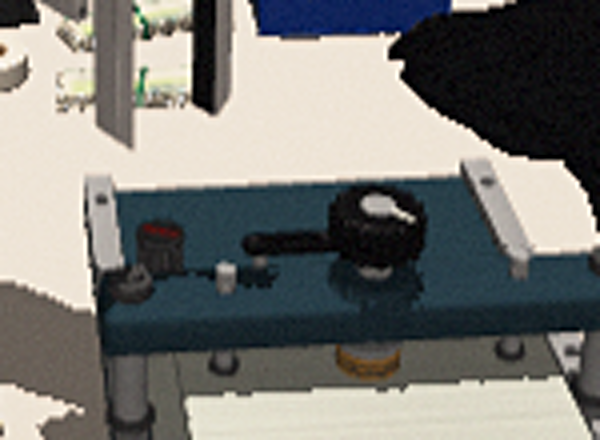

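The collar now stands raised at crop (160,245), its red mark turned, so it is parked. Pinching the handle across y would bring the gripper body over the knob, so I'll close the fingers and pull the bar from behind.

```bash
python3 - <<'E'
from h import *
print(totool([538.8,-254.4,150]))
E
```

```text
[-36.17815921  95.2099496   39.20438516]
```

```bash
python3 inch.py '[[[-36,95,0,0,0,0.188],[-36,95,0,0,0,0.376],[-36,95,39,0,0,0.58],[-36,95,39,0,0,0.58],[-36,95,39,0,0,0.58],[-36,95,39,0,0,0.58],[-36,95,39,0,0,0.58]]]' 0 10
python3 - <<'E'
from h import *
print(totool([538.8,-254.4,82]),R.from_quat(arm.read_state()["orientation"]).as_matrix()[:,1])
E
```

```text
time_s: 8.45
tcp_pos: [538.4, -255.0, 150.5]
orientation: [0.733, 0.68, 0.0, 0.001]
force: [0.7, 0.1, -0.9]
finger_gap: 0.5
gripper_force: 0.0
[ 0.62909826  0.2489217  68.53546996] [ 0.99721648 -0.07454042  0.00173659]
```

```bash
python3 inch.py '[[[1,0,30,0,0,0],[1,0,55,0,0,0],[1,0,68,0,0,0],[1,0,68,0,0,0],[1,0,68,0,0,0]]]'
python3 -c "
from h import *
s=arm.read_state();print(s['force'],s['torque'])"
```

```text
time_s: 9.07
tcp_pos: [538.2, -254.0, 82.0]
orientation: [0.733, 0.68, -0.0, 0.0]
force: [-0.9, -1.3, -0.8]
finger_gap: 0.6
gripper_force: 0.9
[-0.88585865 -1.33897432 -0.79843568] [-0.49690459  0.20019029  0.01438916]
```

```bash
python3 inch.py '[[[5,0,0,0,0,0],[15,0,0,0,0,0],[30,0,0,0,0,0],[45,0,0,0,0,0],[60,0,0,0,0,0],[75,0,0,0,0,0],[90,0,0,0,0,0],[105,0,0,0,0,0],[118,0,0,0,0,0],[128,0,0,0,0,0],[135,0,0,0,0,0],[138,0,0,0,0,0]]]'
python3 inch.py '[[[2,0,0,0,0,0],[4,0,0,0,0,0],[6,0,0,0,0,0],[6,0,0,0,0,0]]]'
```

```text
time_s: 10.58
tcp_pos: [548.6, -116.2, 81.3]
orientation: [0.733, 0.68, -0.0, 0.0]
force: [1.8, -6.1, -0.9]
finger_gap: 0.5
gripper_force: 2.9
time_s: 11.08
tcp_pos: [548.5, -115.9, 81.4]
orientation: [0.735, 0.679, -0.002, 0.003]
force: [1.5, -11.3, -2.6]
finger_gap: 0.6
gripper_force: 6.0
```

```bash
python3 inch.py '[[[-8,0,0,0,0,0],[-9,0,-40,0,0,0],[-9,0,-100,0,0,0],[-60,150,-120,0,0,0],[-120,200,-120,0,0,0],[-150,200,-120,0,0,0],[-150,200,-120,0,0,0],[-150,200,-120,0,0,0],[-150,200,-120,0,0,0],[-150,200,-120,0,0,0]]]' 60 20
python3 - <<'E'
from h import *
c=read_camera("top");crop(c,200,460,110,240,3,"t2");crop(c,200,290,165,235,8,"b2")
E
```

```text
time_s: 12.32
tcp_pos: [736.6, -272.0, 201.5]
orientation: [0.733, 0.681, 0.0, -0.001]
force: [0.3, 0.9, 0.1]
finger_gap: 60.4
gripper_force: 0.0
```

View pics/t2.png

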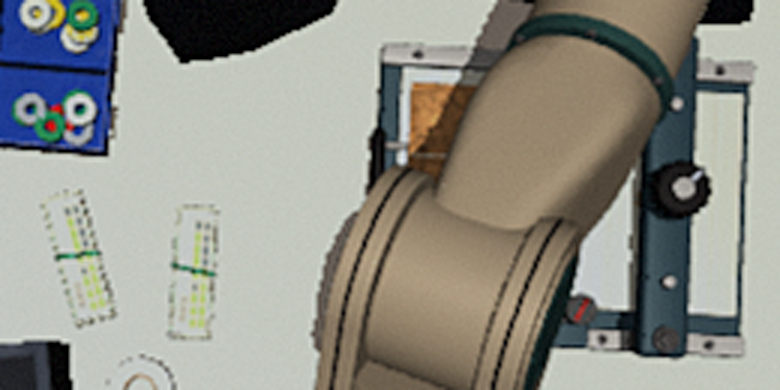

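The top view shows the handle now at about (326,163), 140 mm from its old place, so the bed is fully out. The cork is bare, and the bundles are where they were, at about (226,196) and (265,200).

```bash
python3 - <<'E'
from h import *
np.set_printoptions(precision=1,suppress=True)
c=read_camera("top")
print("box rim",at(c,146,230,120),at(c,222,224,120),"blue box",at(c,197,160,40),at(c,240,162,40))
print(totool([520,66,180]),arm.read_state()["joint_pos"])
E
```

```text
box rim [407.2 357.4 120. ] [417.8 167.  120. ] blue box [591.6 240.   40. ] [583.6 125.3  40. ]
[ 321.7 -241.3   22.5] [ 0.2  0.9  0.3  1.1 -0.3  1.2  0.4]
```

```bash
python3 inch.py '[[[316,-279,20,0,0,0.18],[316,-279,20,0,0,0.36],[316,-279,20,0,0,0.54],[316,-279,20,0,0,0.72],[316,-279,20,0,0,0.9],[316,-279,20,0,0,1.08],[316,-279,20,0,0,1.26],[316,-279,20,0,0,1.44],[316,-279,80,0,0,1.579],[316,-279,100,0,0,1.579],[316,-279,100,0,0,1.579],[316,-279,100,0,0,1.579]]]' 72
python3 - <<'E'
from h import *
print(totool([482.3,64.1,24.5]),R.from_quat(arm.read_state()["orientation"]).as_matrix()[:,1])
c=read_camera("side");crop(c,220,360,170,270,5,"s4")
E
```

```text
time_s: 13.92
tcp_pos: [483.2, 61.8, 102.6]
orientation: [0.999, -0.041, 0.001, -0.0]
force: [-0.4, 0.9, -0.3]
finger_gap: 72.4
gripper_force: 0.0
[-1.2526518  -2.12608976 78.12151866] [-8.28625320e-02 -9.96560588e-01 -8.91846695e-04]
```

View pics/s4.png

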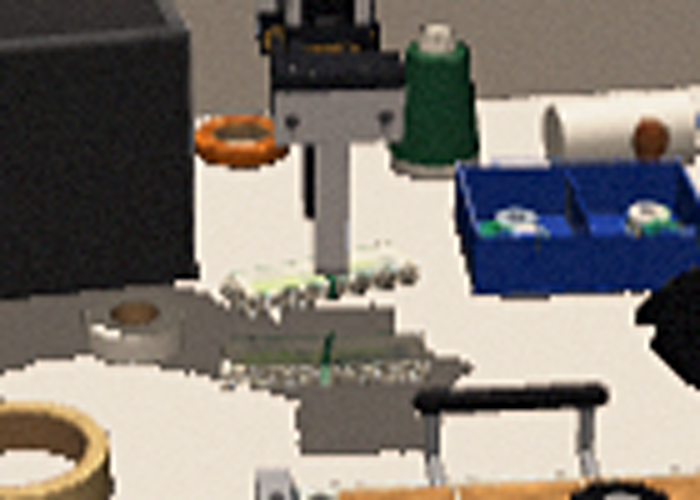

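The gripper's fingertips are over the near bundle's band, at crop (325,360). I'll go down and grip.

```bash
python3 inch.py '[[[-1,-2,40,0,0,0],[-1,-2,65,0,0,0],[-1,-2,78,0,0,0],[-1,-2,78,0,0,0],[-1,-2,78,0,0,0]]]'
python3 inch.py '[[[0,0,0,0,0,0],[0,0,0,0,0,0],[0,0,0,0,0,0],[0,0,0,0,0,0],[0,0,0,0,0,0]]]' 30 35
python3 inch.py '[[[0,0,-20,0,0,0],[0,0,-60,0,0,0],[0,0,-100,0,0,0],[0,0,-110,0,0,0],[0,0,-110,0,0,0]]]'
python3 - <<'E'
from h import *
Rz=R.from_euler('z',-.075)
for x in(-45,45):
    p=Rz.apply([x,60,0])+[538.3,-261.4,130];print(p,totool(p))
E
```

```text
time_s: 14.6
tcp_pos: [482.6, 63.6, 24.4]
orientation: [0.999, -0.042, 0.001, -0.0]
force: [0.4, 0.2, -0.3]
finger_gap: 72.1
gripper_force: 0.0
time_s: 15.22
tcp_pos: [481.9, 63.7, 23.5]
orientation: [0.999, -0.042, 0.0, -0.0]
force: [-0.5, -0.9, 1.7]
finger_gap: 36.7
gripper_force: 35.0
time_s: 15.85
tcp_pos: [481.8, 64.1, 133.4]
orientation: [0.999, -0.041, 0.0, -0.0]
force: [0.2, 0.3, -0.5]
finger_gap: 36.3
gripper_force: 35.0
[ 497.92228562 -198.19683409  130.        ] [ 37.66069137 260.04870829   3.26484113]
[ 587.66927925 -204.94050774  130.        ] [127.65811438 259.36827744   3.29424193]
```

```bash
python3 inch.py '[[[15,31,0,0,0,-0.18],[30,61,0,0,0,-0.36],[46,92,0,0,0,-0.54],[60,123,0,0,0,-0.72],[76,154,0,0,0,-0.9],[91,185,0,0,0,-1.08],[107,215,0,0,0,-1.26],[121,246,0,0,0,-1.44],[128,259,0,0,0,-1.579],[128,259,0,0,0,-1.579],[128,259,0,0,0,-1.579]]]'
python3 - <<'E'
from h import *
print(totool([587.7,-204.9,59]),R.from_quat(arm.read_state()["orientation"]).as_matrix()[:,1])
E
```

```text
time_s: 17.23
tcp_pos: [587.0, -203.6, 132.2]
orientation: [0.734, 0.679, -0.0, -0.002]
force: [0.3, 0.0, -0.6]
finger_gap: 36.8
gripper_force: 35.0
[-1.37099346  0.95212411 73.16302439] [ 0.99705288 -0.07668096 -0.00236287]
```

```bash
python3 inch.py '[[[-1,1,30,0,0,0],[-1,1,55,0,0,0],[-1,1,68,0,0,0],[-1,1,73,0,0,0],[-1,1,73,0,0,0],[-1,1,73,0,0,0]]]'
```

```text
time_s: 17.98
tcp_pos: [589.4, -206.3, 61.3]
orientation: [0.733, 0.68, 0.0, 0.001]
force: [0.2, 0.2, -0.2]
finger_gap: 36.4
gripper_force: 35.0
```

```bash
python3 inch.py '[[[0,0,2,0,0,0],[0,0,3.5,0,0,0],[0,0,3.5,0,0,0]]]'
```

```text
time_s: 18.35
tcp_pos: [589.0, -206.3, 57.6]
orientation: [0.733, 0.68, 0.0, 0.0]
force: [-1.5, 0.3, 5.3]
finger_gap: 36.3
gripper_force: 35.0
```

Contact with the pad at 57.6. I'll release, rise, and look.

```bash
python3 inch.py '[[[0,0,0,0,0,0],[0,0,0,0,0,0],[0,0,0,0,0,0],[0,0,-15,0,0,0],[0,0,-60,0,0,0],[0,0,-110,0,0,0],[0,0,-120,0,0,0],[0,0,-120,0,0,0]]]' 60 20
python3 - <<'E'
from h import *
c=read_camera("side");crop(c,200,400,190,340,4,"s5")
print(totool([505,170,180]))
E
```

```text
time_s: 19.35
tcp_pos: [589.1, -206.2, 178.0]
orientation: [0.733, 0.68, 0.001, 0.001]
force: [0.2, 0.7, -0.9]
finger_gap: 60.4
gripper_force: 0.0
[ 368.48410324 -111.24827282   -3.11123385]
```

View pics/s5.png

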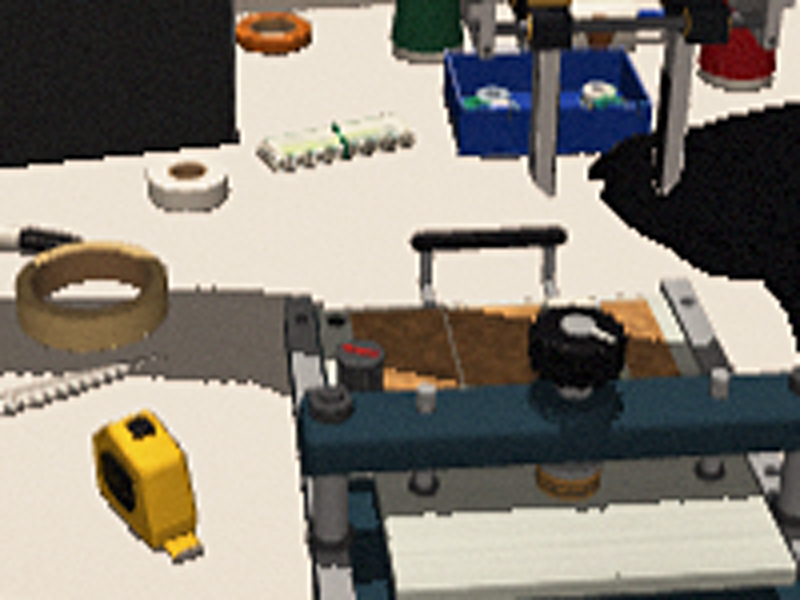

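The side view shows the second bundle at crop (340,140). The placed one may be hidden behind the knob, at about (578,345). I'll move off towards the second bundle and check from above.

```bash
python3 inch.py '[[[62,-18,0,0,0,0.15],[123,-36,0,0,0,0.3],[184,-55,0,0,0,0.45],[245,-73,0,0,0,0.61],[300,-92,0,0,0,0.77],[340,-111,0,0,0,0.93],[368,-111,0,0,0,1.08],[368,-111,0,0,0,1.232],[368,-111,0,0,0,1.232],[368,-111,0,0,0,1.232]]]' 72
python3 - <<'E'
from h import *
c=read_camera("top");crop(c,200,460,110,240,3,"t3")
s=read_camera("side");print(proj(s,[587,-205,46]))
E
```

```text
time_s: 20.65
tcp_pos: [505.2, 168.5, 176.2]
orientation: [0.991, 0.132, -0.001, 0.0]
force: [-0.4, 0.6, -0.2]
finger_gap: 72.0
gripper_force: 0.0
(np.float64(346.25373301137967), np.float64(276.82086632198775))
```

View pics/t3.png

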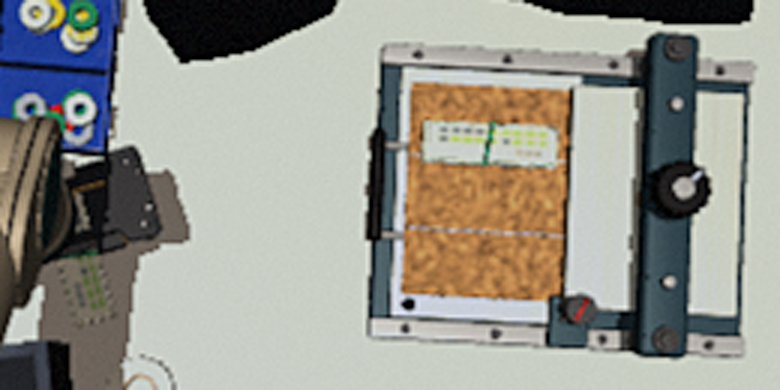

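The placed bundle lies straight and well on the pad at crop (490,144). The second bundle hasn't moved, its near end at crop (90,318). Down onto it.

```bash
python3 - <<'E'
from h import *
print(totool([505,170.3,24.5]),R.from_quat(arm.read_state()["orientation"]).as_matrix()[:,1])
E
python3 inch.py '[[[0,-1,50,0,0,0],[0,-1,100,0,0,0],[0,-1,120,0,0,0],[0,-1,120,0,0,0],[0,-1,120,0,0,0]]]'
python3 - <<'E'
from h import *
print(totool([505,170.3,24.5]))
c=read_camera("side");crop(c,220,360,170,270,5,"s6")
E
```

```text
[ 7.07781695e-02 -1.94781967e+00  1.52154210e+02] [ 2.61009791e-01 -9.65336152e-01  3.86235598e-05]
time_s: 21.38
tcp_pos: [506.3, 169.8, 57.9]
orientation: [0.991, 0.131, 0.001, -0.0]
force: [0.4, 1.0, 0.2]
finger_gap: 72.0
gripper_force: 0.0
[-1.15906527 -0.77943673 33.36808159]
```

View pics/s6.png

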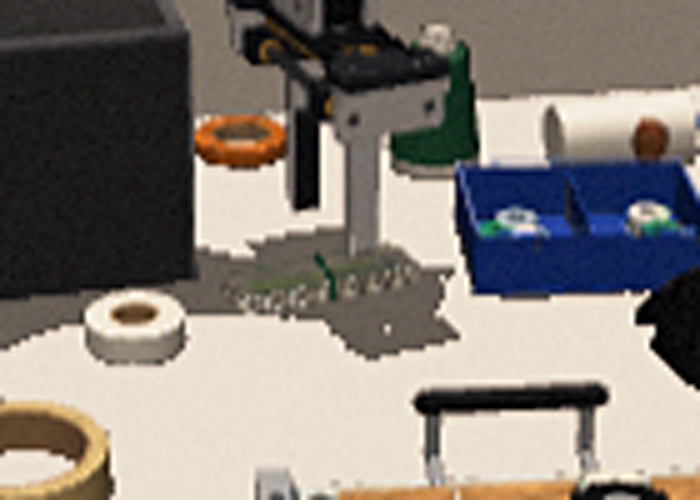

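The open fingers, at crop (305,205) and (360,250), straddle the bundle with the tips still 36 mm up. Going on down.

```bash
python3 inch.py '[[[-1,-1,20,0,0,0],[-1,-1,33,0,0,0],[-1,-1,33,0,0,0],[-1,-1,33,0,0,0]]]'
python3 inch.py '[[[0,0,0,0,0,0],[0,0,0,0,0,0],[0,0,0,0,0,0],[0,0,0,0,0,0],[0,0,0,0,0,0]]]' 30 35
python3 inch.py '[[[0,0,-20,0,0,0],[0,0,-60,0,0,0],[0,0,-100,0,0,0],[0,0,-120,0,0,0],[0,0,-120,0,0,0]]]'
python3 - <<'E'
from h import *
Rz=R.from_euler('z',-.075)
p=Rz.apply([-45,68,0])+[538.3,-261.4,145];print(p,totool(p))
E
```

```text
time_s: 21.92
tcp_pos: [504.7, 170.8, 24.5]
orientation: [0.991, 0.131, 0.0, -0.0]
force: [-0.1, -1.0, -0.2]
finger_gap: 72.1
gripper_force: 0.0
time_s: 22.55
tcp_pos: [504.4, 170.7, 24.1]
orientation: [0.991, 0.131, 0.0, 0.0]
force: [-0.6, -1.1, 0.0]
finger_gap: 36.4
gripper_force: 35.0
time_s: 23.18
tcp_pos: [505.0, 171.2, 145.0]
orientation: [0.991, 0.132, 0.001, -0.0]
force: [0.2, 0.0, -1.4]
finger_gap: 36.7
gripper_force: 35.0
[ 498.52172328 -190.21932354  145.        ] [-100.58216825  347.21921681   -0.41270606]
```

```bash
python3 inch.py '[[[-14,48,0,0,0,-0.17],[-29,99,0,0,0,-0.35],[-43,149,0,0,0,-0.53],[-58,199,0,0,0,-0.71],[-72,248,0,0,0,-0.88],[-86,298,0,0,0,-1.06],[-101,347,0,0,0,-1.232],[-101,347,0,0,0,-1.232],[-101,347,0,0,0,-1.232],[-101,347,0,0,0,-1.232]]]'
python3 - <<'E'
from h import *
print(totool([498.5,-190.2,59]),R.from_quat(arm.read_state()["orientation"]).as_matrix()[:,1])
E
```

```text
time_s: 24.42
tcp_pos: [497.2, -188.3, 143.3]
orientation: [0.732, 0.681, 0.0, -0.001]
force: [0.2, 0.3, -0.3]
finger_gap: 36.5
gripper_force: 35.0
[-1.93251128  1.5665852  84.2946049 ] [ 0.99736512 -0.07253343 -0.0013109 ]
```

```bash
python3 inch.py '[[[-1,1,40,0,0,0],[-1,1,68,0,0,0],[-1,1,78,0,0,0],[-1,1,82,0,0,0],[-1,1,84,0,0,0],[-1,1,84,0,0,0]]]'
python3 inch.py '[[[0,0,1,0,0,0],[0,0,2,0,0,0],[0,0,2,0,0,0]]]'
```

```text
time_s: 25.18
tcp_pos: [498.6, -191.7, 60.6]
orientation: [0.733, 0.68, 0.0, 0.001]
force: [0.1, -0.9, -0.4]
finger_gap: 36.5
gripper_force: 35.0
time_s: 25.55
tcp_pos: [498.2, -191.6, 58.1]
orientation: [0.733, 0.68, 0.0, 0.0]
force: [-0.6, 0.2, -0.3]
finger_gap: 36.6
gripper_force: 35.0
```

```bash
python3 inch.py '[[[0,0,0.7,0,0,0],[0,0,1,0,0,0],[0,0,1,0,0,0]]]'
python3 inch.py '[[[0,0,0,0,0,0],[0,0,0,0,0,0],[0,0,0,0,0,0],[0,0,-15,0,0,0],[0,0,-60,0,0,0],[0,0,-100,0,0,0],[60,20,-110,0,0,0],[120,40,-110,0,0,0],[180,50,-110,0,0,0],[240,50,-110,0,0,0],[250,50,-110,0,0,0],[250,50,-110,0,0,0]]]' 60 20
python3 - <<'E'
from h import *
c=read_camera("top");crop(c,200,460,110,240,3,"t4")
print(totool([552.2,-74,84]))
E
```

```text
time_s: 25.92
tcp_pos: [498.2, -191.7, 58.0]
orientation: [0.733, 0.68, 0.0, 0.0]
force: [-2.5, 1.0, 9.6]
finger_gap: 36.6
gripper_force: 35.0
time_s: 27.42
tcp_pos: [566.7, 54.2, 167.5]
orientation: [0.733, 0.681, 0.0, 0.0]
force: [-0.1, -0.6, -0.4]
finger_gap: 60.1
gripper_force: 0.0
[-127.12589425   -4.84639366   83.64604656]
```

View pics/t4.png

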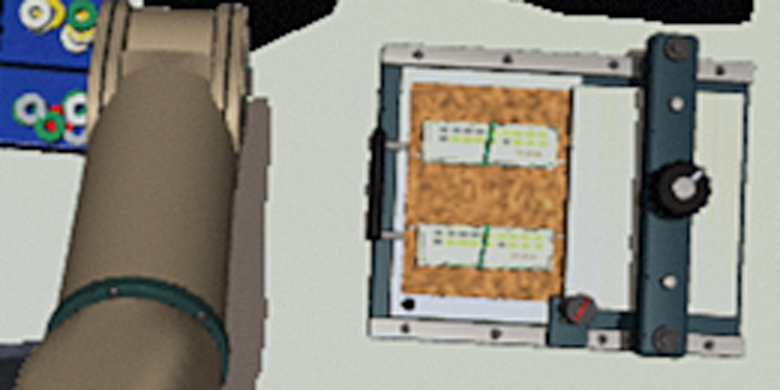

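Both bundles lie parallel, lengthways and wholly on the pad, at crop (489,144) and (484,247). Now I'll push the bed home with closed fingers against the front of the bar.

```bash
python3 inch.py '[[[-60,-2,0,0,0,0],[-110,-5,20,0,0,0],[-123,-5,50,0,0,0],[-123,-5,84,0,0,0],[-123,-5,84,0,0,0],[-123,-5,84,0,0,0]]]' 0 10
python3 inch.py '[[[-5,0,0,0,0,0],[-13,0,0,0,0,0],[-26,0,0,0,0,0],[-39,0,0,0,0,0],[-52,0,0,0,0,0],[-65,0,0,0,0,0],[-78,0,0,0,0,0],[-91,0,0,0,0,0],[-104,0,0,0,0,0],[-117,0,0,0,0,0],[-125,0,0,0,0,0],[-130,0,0,0,0,0]]]'
```

```text
time_s: 28.22
tcp_pos: [552.9, -69.7, 84.0]
orientation: [0.734, 0.679, 0.0, 0.001]
force: [-0.4, 0.1, 0.5]
finger_gap: 3.3
gripper_force: 0.0
time_s: 29.72
tcp_pos: [542.5, -198.6, 82.8]
orientation: [0.733, 0.68, -0.0, -0.0]
force: [0.9, 2.4, 2.7]
finger_gap: 1.0
gripper_force: 1.1
```

```bash
python3 inch.py '[[[-6,0,0,0,0,0],[-12,0,0,0,0,0],[-17,0,0,0,0,0],[-21,0,0,0,0,0],[-24,0,0,0,0,0],[-24,0,0,0,0,0]]]'
python3 inch.py '[[[-2,0,0,0,0,0],[-4,0,0,0,0,0],[-6,0,0,0,0,0],[-6,0,0,0,0,0]]]'
```

```text
time_s: 30.48
tcp_pos: [540.7, -222.6, 82.9]
orientation: [0.733, 0.68, -0.0, 0.0]
force: [-0.1, 0.8, 0.1]
finger_gap: 0.4
gripper_force: 0.2
time_s: 30.98
tcp_pos: [540.5, -224.4, 82.9]
orientation: [0.733, 0.681, 0.001, -0.002]
force: [-0.4, 7.6, 3.0]
finger_gap: 0.6
gripper_force: 3.9
```

```bash
python3 inch.py '[[[8,0,0,0,0,0],[10,0,-50,0,0,-0.15],[10,-20,-100,0,0,-0.33],[0,-60,-110,0,0,-0.51],[-38,-106,-110,0,0,-0.69],[-38,-106,-110,0,0,-0.87],[-38,-106,-110,0,0,-1.1],[-38,-106,-110,0,0,-1.1],[-38,-106,-110,0,0,-1.1]]]' 52 20
python3 - <<'E'
from h import *
c=read_camera("side");crop(c,240,430,210,350,4,"s7")
print(totool([437.7,-267,96]))
E
```

```text
time_s: 32.1
tcp_pos: [431.9, -258.2, 192.9]
orientation: [0.271, 0.963, -0.0, 0.0]
force: [-0.4, 0.4, 0.0]
finger_gap: 52.0
gripper_force: 0.0
[-9.56475949 -4.57522361 96.88448343]
```

View pics/s7.png

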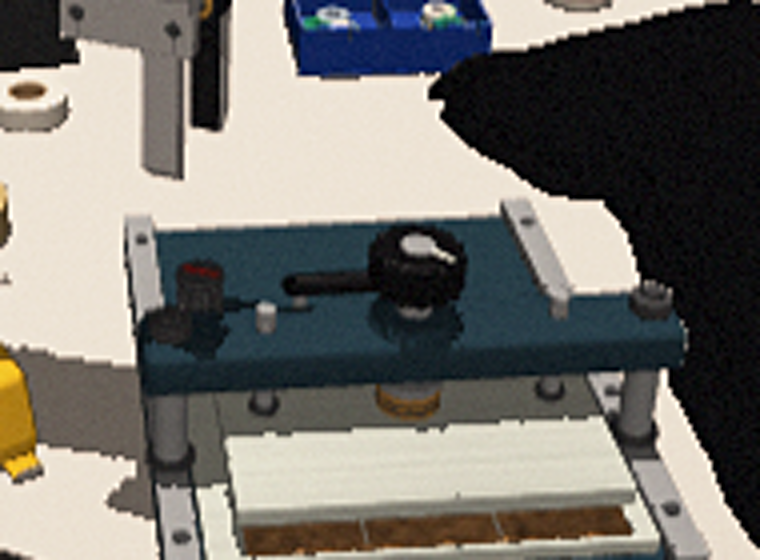

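The bed is home, its front edge under the plate and the handle back by the knob at crop (330,283). The collar is still parked at crop (200,285). Gripping it now.

```bash
python3 inch.py '[[[-9,-4,20,0,0,0],[-9,-4,60,0,0,0],[-9,-4,85,0,0,0],[-9,-4,97,0,0,0],[-9,-4,97,0,0,0],[-9,-4,97,0,0,0]]]'
python3 inch.py '[[[0,0,0,0,0,0],[0,0,0,0,0,0],[0,0,0,0,0,0],[0,0,0,0,0,0],[0,0,0,0,0,0]]]' 15 45
python3 inch.py '[[[0,0,-1,0,0,0],[0,0,-2.5,0,0,0],[0,0,-2.5,0,0,0.15],[0,0,-2.5,0,0,0.3],[0,0,-2.5,0,0,0.45],[0,0,-2.5,0,0,0.6],[0,0,-2.5,0,0,0.75],[0,0,-2.5,0,0,0.9],[0,0,-2.5,0,0,1.05],[0,0,-2.5,0,0,1.13],[0,0,-2.5,0,0,1.13],[0,0,-2.5,0,0,1.13]]]'
python3 -c "
from h import *
s=arm.read_state();print(s['force'],s['torque'])"
```

```text
time_s: 32.9
tcp_pos: [438.2, -266.2, 96.8]
orientation: [0.27, 0.963, -0.0, 0.001]
force: [-0.0, -0.7, -1.1]
finger_gap: 52.2
gripper_force: 0.0
time_s: 33.52
tcp_pos: [437.0, -267.4, 96.3]
orientation: [0.27, 0.963, -0.001, 0.0]
force: [-1.3, -5.3, 3.4]
finger_gap: 24.1
gripper_force: 45.0
time_s: 35.02
tcp_pos: [438.2, -266.7, 97.2]
orientation: [0.743, 0.669, -0.0, 0.001]
force: [2.5, -5.3, -13.3]
finger_gap: 24.2
gripper_force: 45.0
[  2.50037431  -5.28750305 -13.32886278] [-1.20601353 -0.39237958  0.2093426 ]
```

```bash
python3 inch.py '[[[0,0,2,0,0,0],[0,0,4,0,0,0],[0,0,6,0,0,0],[0,0,8,0,0,0],[0,0,10,0,0,0],[0,0,10,0,0,0]]]'
python3 -c "
from h import *
s=arm.read_state();print(s['force'],s['torque'])"
```

```text
time_s: 35.78
tcp_pos: [438.2, -266.7, 88.0]
orientation: [0.743, 0.669, -0.0, 0.001]
force: [1.3, -5.9, -9.0]
finger_gap: 23.9
gripper_force: 45.0
[ 1.26623058 -5.86136467 -8.99615426] [-1.27477322 -0.31411906  0.2576531 ]
```

```bash
python3 inch.py '[[[0,0,0,0,0,0],[0,0,0,0,0,0],[0,0,0,0,0,0],[0,0,0,0,0,0],[0,0,-40,0,0,0],[0,0,-90,0,0,0],[0,0,-110,0,0,0],[0,0,-110,0,0,0]]]' 52 20
python3 - <<'E'
from h import *
c=read_camera("side");crop(c,240,430,210,350,4,"s8")
print(totool([532,-342,200]), arm.read_state()["joint_pos"])
E
```

```text
time_s: 36.78
tcp_pos: [438.4, -266.3, 199.8]
orientation: [0.743, 0.669, 0.001, 0.002]
force: [0.1, -0.0, -0.7]
finger_gap: 51.7
gripper_force: 0.0
[-65.99179371 101.80099894  -1.33859754] [ 0.27387856  0.48793691  0.31430563  1.93759362 -0.21539486  0.74750189
  0.60774066]
```

View pics/s8.png

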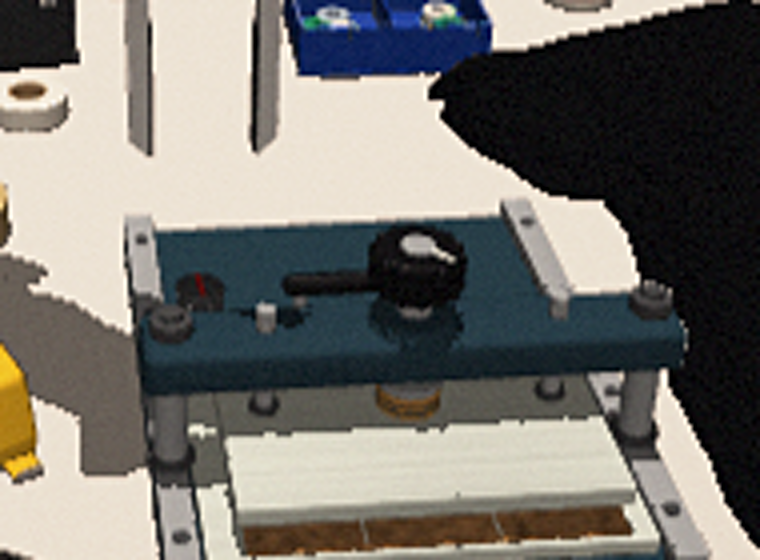

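The collar is down at crop (200,292) with its mark turned back, so the bed is locked. Now the knob: wind the wrist the other way first so that a single grasp covers the whole turn.

```bash
python3 inch.py '[[[-20,30,0,0,0,-0.17],[-40,60,0,0,0,-0.35],[-66,102,0,0,0,-0.52],[-66,102,0,0,0,-0.7],[-66,102,0,0,0,-0.87],[-66,102,0,0,0,-1.05],[-66,102,0,0,0,-1.22],[-66,102,0,0,0,-1.4],[-66,102,0,0,0,-1.57],[-66,102,0,0,0,-1.75],[-66,102,0,0,0,-1.85],[-66,102,0,0,0,-1.85]]]' 70
python3 - <<'E'
from h import *
print(totool([532,-342,152]), arm.read_state()["joint_pos"])
c=read_camera("side");crop(c,240,430,210,350,4,"s9")
E
```

```text
time_s: 38.33
tcp_pos: [531.2, -341.7, 196.5]
orientation: [-0.086, 0.996, 0.001, -0.001]
force: [-0.9, -0.0, -0.1]
finger_gap: 70.2
gripper_force: 0.0
[-0.8079642  -0.56778391 44.49703681] [ 0.6576214   0.64216006 -0.21546497  1.59735756  0.15971115  0.92269024
  2.13057825]
```

View pics/s9.png

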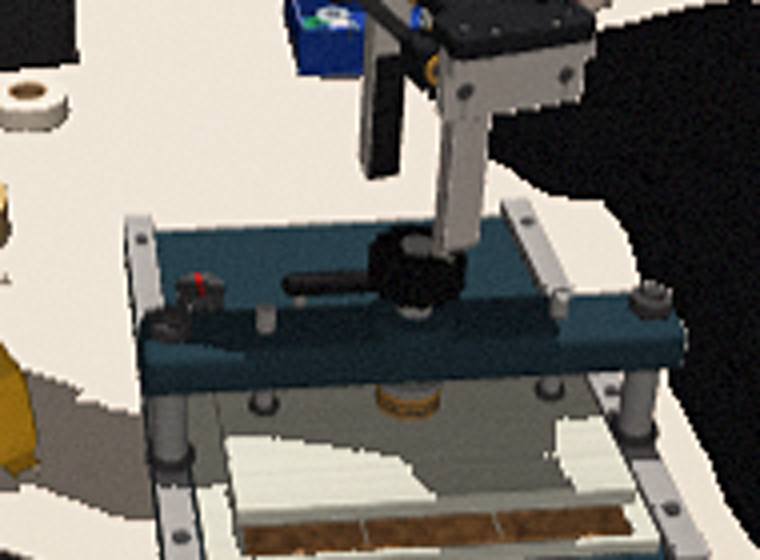

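The fingertips, at crop (380,178) and (460,250), are centred on the knob's column at x≈418. I'll go down and grip.

```bash
python3 inch.py '[[[-1,0,20,0,0,0],[-1,0,36,0,0,0],[-1,0,43,0,0,0],[-1,0,44,0,0,0],[-1,0,44,0,0,0]]]'
python3 inch.py '[[[0,0,0,0,0,0],[0,0,0,0,0,0],[0,0,0,0,0,0],[0,0,0,0,0,0],[0,0,0,0,0,0]]]' 40 60
python3 -c "
from h import *
s=arm.read_state();print(s['force'],s['torque'],s['joint_pos'][6])"
```

```text
time_s: 39.0
tcp_pos: [533.4, -342.2, 154.8]
orientation: [-0.087, 0.996, -0.0, 0.0]
force: [-0.1, 0.7, -0.7]
finger_gap: 70.0
gripper_force: 0.0
time_s: 39.62
tcp_pos: [533.5, -343.6, 154.9]
orientation: [-0.087, 0.996, -0.001, 0.001]
force: [1.6, -5.9, -0.3]
finger_gap: 47.0
gripper_force: 60.0
[ 1.64224027 -5.9156414  -0.27407473] [-1.0107214  -0.26088683  0.05060376] 2.1170766339719562
```

```bash
python3 inch.py '[[[0,-1,0.3,0,0,0.15],[0,-1,0.6,0,0,0.3],[0,-1,0.9,0,0,0.45],[0,-1,1.1,0,0,0.6],[0,-1,1.4,0,0,0.75],[0,-1,1.7,0,0,0.9],[0,-1,2,0,0,1.05],[0,-1,2.3,0,0,1.2],[0,-1,2.6,0,0,1.35],[0,-1,2.9,0,0,1.5],[0,-1,3.1,0,0,1.6],[0,-1,3.1,0,0,1.6]]]'
python3 -c "
from h import *
s=arm.read_state();print(s['force'],s['torque'],s['joint_pos'][6])
c=read_camera('top');crop(c,385,470,140,210,8,'k1')"
```

```text
time_s: 41.12
tcp_pos: [533.5, -343.8, 151.8]
orientation: [0.654, 0.757, -0.0, 0.001]
force: [0.4, -3.9, 2.3]
finger_gap: 47.1
gripper_force: 60.0
[ 0.37535404 -3.93172265  2.25728788] [-1.02642542 -0.04553332 -0.20456885] 0.864609758641164
```

```bash
cat > q.py <<'E'
from h import *
s=arm.read_state();print("TZ",s['force'].round(1),s['torque'].round(3),s['joint_pos'][6].round(2))
E
python3 inch.py '[[[0,0,0.1,0,0,0.08],[0,0,0.3,0,0,0.15],[0,0,0.3,0,0,0.15],[0,0,0.3,0,0,0.15]]]'|grep orient; python3 q.py
python3 inch.py '[[[0,0,0.1,0,0,0.08],[0,0,0.3,0,0,0.15],[0,0,0.3,0,0,0.15],[0,0,0.3,0,0,0.15]]]'|grep orient; python3 q.py
python3 inch.py '[[[0,0,0.1,0,0,0.08],[0,0,0.3,0,0,0.15],[0,0,0.3,0,0,0.15],[0,0,0.3,0,0,0.15]]]'|grep orient; python3 q.py
```

```text
orientation: [0.709, 0.706, 0.0, 0.001]
TZ [ 0.5 -3.8  3. ] [-1.172 -0.017 -0.197] 0.75
orientation: [0.759, 0.651, 0.0, 0.001]
TZ [-0.  -4.7  4.3] [-1.276  0.059 -0.202] 0.63
orientation: [0.806, 0.592, 0.0, 0.001]
TZ [-0.2 -4.9  4.6] [-1.234  0.011 -0.195] 0.51
```

```bash

python3 inch.py '[[[0,0,0.1,0,0,0.08],[0,0,0.2,0,0,0.15],[0,0,0.2,0,0,0.15],[0,0,0.2,0,0,0.15]]]'|grep orient; python3 q.py
python3 inch.py '[[[0,0,0.1,0,0,0.08],[0,0,0.2,0,0,0.15],[0,0,0.2,0,0,0.15],[0,0,0.2,0,0,0.15]]]'|grep orient; python3 q.py
python3 inch.py '[[[0,0,0.1,0,0,0.08],[0,0,0.2,0,0,0.15],[0,0,0.2,0,0,0.15],[0,0,0.2,0,0,0.15]]]'|grep orient; python3 q.py
```

```text
orientation: [0.848, 0.53, 0.0, 0.001]
TZ [ 0.5 -5.2  5. ] [-1.255 -0.    -0.261] 0.4
orientation: [0.886, 0.465, 0.0, 0.001]
TZ [ 0.6 -4.3  5.1] [-1.347  0.015 -0.213] 0.28
orientation: [0.918, 0.397, 0.0, 0.001]
TZ [ 1.1 -5.1  4.1] [-1.355  0.031 -0.09 ] 0.16
```

```bash

python3 inch.py '[[[0,0,0.1,0,0,0.08],[0,0,0.2,0,0,0.15],[0,0,0.2,0,0,0.15],[0,0,0.2,0,0,0.15]]]'|tail -2; python3 q.py
python3 -c "
from h import *
c=read_camera('top');crop(c,385,470,140,210,8,'k2')"
```

```text
finger_gap: 47.0
gripper_force: 60.0
TZ [ 0.6 -5.7  4.3] [-1.337  0.035 -0.077] 0.04
```

```bash

python3 inch.py '[[[0,0,0,0,0,0],[0,0,0,0,0,0]]]'|tail -2; python3 q.py
```

```text
finger_gap: 47.2
gripper_force: 60.0
TZ [ 0.8 -5.3  4.5] [-1.329  0.023 -0.134] 0.04
```

```bash
cat > q.py <<'E'
from h import *
t=[];
for i in range(2):
    s=arm.read_state();t.append(s['torque'][2]);read_camera("side")
t.append(arm.read_state()['torque'][2])
print("TZ",s['force'].round(1),np.round(t,3),s['joint_pos'][6].round(2),s["finger_gap"].round(1))
E
for i in 1; do :; done
python3 inch.py '[[[0,0,0.1,0,0,0.05],[0,0,0.2,0,0,0.1],[0,0,0.2,0,0,0.1]]]'>/dev/null; python3 q.py
python3 inch.py '[[[0,0,0.1,0,0,0.05],[0,0,0.2,0,0,0.1],[0,0,0.2,0,0,0.1]]]'>/dev/null; python3 q.py
python3 inch.py '[[[0,0,0.1,0,0,0.05],[0,0,0.2,0,0,0.1],[0,0,0.2,0,0,0.1]]]'>/dev/null; python3 q.py
```

```text
Traceback (most recent call last):
  File "q.py", line 6, in <module>
    print("TZ",s['force'].round(1),np.round(t,3),s['joint_pos'][6].round(2),s["finger_gap"].round(1))
                                                                            ^^^^^^^^^^^^^^^^^^^^^
AttributeError: 'float' object has no attribute 'round'
Traceback (most recent call last):
  File "q.py", line 6, in <module>
    print("TZ",s['force'].round(1),np.round(t,3),s['joint_pos'][6].round(2),s["finger_gap"].round(1))
                                                                            ^^^^^^^^^^^^^^^^^^^^^
AttributeError: 'float' object has no attribute 'round'
Traceback (most recent call last):
  File "q.py", line 6, in <module>
    print("TZ",s['force'].round(1),np.round(t,3),s['joint_pos'][6].round(2),s["finger_gap"].round(1))
                                                                            ^^^^^^^^^^^^^^^^^^^^^
AttributeError: 'float' object has no attribute 'round'
```

Total is now 2.95 rad from the start, so I'll read before going on.

```bash
sed -i 's/s\["finger_gap"\].round(1)/round(s["finger_gap"],1)/' q.py; python3 q.py
python3 inch.py '[[[0,0,0.1,0,0,0.05],[0,0,0.2,0,0,0.1],[0,0,0.2,0,0,0.1]]]'>/dev/null; python3 q.py
```

```text
TZ [-0.  -4.2  4.6] [0.072 0.061 0.066] -0.19 47.5
TZ [ 0.3 -4.8  5. ] [0.016 0.026 0.055] -0.27 47.0
```

I've used up the picture views, so I'll judge the plate's descent numerically. In the side view, the cork strip left visible under the plate's front edge gets thinner as the plate sinks.

```bash
python3 - <<'E'
from h import *
now=read_camera("side")["image"];s=arm.read_state()
a=cv2.imread("pics/side0.png")[:,:,::-1]
def sh(im):  # edge rows (subpixel) along columns from saturation profile, cork strip under plate
    S=cv2.cvtColor(np.ascontiguousarray(im),cv2.COLOR_RGB2HSV)[:,:,1].astype(float)
    return [(u,round(S[325:355,u-3:u+4].mean(1).clip(40,140).__sub__(40).sum()/100,2)) for u in(310,320,342,352,375,385)]
print(sh(a),sh(now))
for n,im in(("0",a),("now",now)):
    print(n,[ [int(x) for x in im[300:350:1,u].mean(1)] for u in (320,)])
m=(now[255:295,325:370].min(2)>140);print("bright knob px",np.argwhere(m)[:,::-1]+[325,255])
print(s["torque"],s["joint_torque"],s["tcp_pos"])
E
```

```text
[(310, np.float64(8.07)), (320, np.float64(8.36)), (342, np.float64(9.52)), (352, np.float64(9.78)), (375, np.float64(10.83)), (385, np.float64(11.36))] [(310, np.float64(6.25)), (320, np.float64(6.4)), (342, np.float64(7.64)), (352, np.float64(8.13)), (375, np.float64(8.84)), (385, np.float64(9.76))]
0 [[34, 25, 32, 35, 27, 29, 26, 71, 86, 76, 84, 82, 84, 87, 80, 80, 81, 74, 182, 211, 204, 204, 206, 207, 209, 209, 207, 201, 209, 207, 206, 205, 204, 203, 204, 205, 163, 126, 114, 116, 77, 60, 58, 58, 55, 55, 57, 65, 190, 175]]
now [[34, 33, 31, 25, 32, 26, 31, 77, 91, 91, 85, 89, 88, 85, 87, 83, 86, 86, 85, 76, 194, 217, 213, 216, 213, 214, 220, 221, 216, 207, 216, 215, 212, 217, 214, 212, 212, 223, 171, 123, 119, 123, 79, 53, 58, 59, 58, 68, 200, 187]]
bright knob px [[325 255]
 [326 255]
 [327 255]
 [328 255]
 [329 255]
 [330 255]
 [331 255]
 [343 255]
 [344 255]
 [345 255]
 [346 255]
 [347 255]
 [348 255]
 [325 256]
 [326 256]
 [327 256]
 [328 256]
 [329 256]
 [330 256]
 [331 256]
 [343 256]
 [344 256]
 [345 256]
 [346 256]
 [347 256]
 [348 256]
 [325 257]
 [326 257]
 [327 257]
 [3
[... 847 characters left out ...]
47 262]
 [348 262]
 [364 262]
 [367 262]
 [368 262]
 [369 262]
 [325 263]
 [326 263]
 [327 263]
 [328 263]
 [329 263]
 [330 263]
 [331 263]
 [342 263]
 [343 263]
 [344 263]
 [345 263]
 [346 263]
 [347 263]
 [348 263]
 [364 263]
 [367 263]
 [368 263]
 [369 263]
 [325 264]
 [326 264]
 [327 264]
 [328 264]
 [329 264]
 [330 264]
 [342 264]
 [343 264]
 [344 264]
 [345 264]
 [346 264]
 [347 264]
 [368 264]
 [369 264]
 [325 265]
 [326 265]
 [327 265]
 [330 265]
 [359 265]
 [369 265]
 [369 266]
 [369 267]]
[-1.33784676  0.06603585  0.02715525] [-2.66045719e+00 -5.16109908e+01  6.73970014e+00 -1.20439929e+01
 -7.81319272e-01  1.70353588e+00 -4.04028653e-02] [ 533.44334762 -343.8616321   149.04795574]
```

```bash
cat > r.py <<'E'
from h import *
s=arm.read_state();q=s["orientation"];print("Mz %.3f j7 %.3f tau7 %.3f yaw %.3f Fz %.1f gap %.1f"%(s["torque"][2],s["joint_pos"][6],s["joint_torque"][6],2*np.arctan2(q[1],q[0]),s["force"][2],s["finger_gap"]))
E
python3 r.py
for k in 1 2; do python3 inch.py '[[[0,0,0.1,0,0,0.05]]]'>/dev/null; python3 r.py; done
for k in 1 2 3; do python3 inch.py '[[[0,0,-0.1,0,0,-0.05]]]'>/dev/null; python3 r.py; done
for k in 1 2 3; do python3 inch.py '[[[0,0,0.1,0,0,0.05]]]'>/dev/null; python3 r.py; done
```

```text
Mz 0.027 j7 -0.272 tau7 -0.040 yaw 0.267 Fz 4.3 gap 47.0
Mz 0.349 j7 -0.312 tau7 0.098 yaw 0.217 Fz 4.6 gap 47.0
Mz 0.358 j7 -0.352 tau7 0.004 yaw 0.167 Fz 4.6 gap 46.5
Mz -0.050 j7 -0.311 tau7 -0.466 yaw 0.218 Fz 5.2 gap 47.2
Mz -0.077 j7 -0.271 tau7 -0.275 yaw 0.268 Fz 3.5 gap 46.9
Mz -0.083 j7 -0.231 tau7 -0.268 yaw 0.318 Fz 4.3 gap 47.2
Mz 0.267 j7 -0.272 tau7 0.197 yaw 0.267 Fz 4.3 gap 47.1
Mz 0.310 j7 -0.312 tau7 0.008 yaw 0.217 Fz 5.5 gap 47.1
Mz 0.327 j7 -0.352 tau7 0.002 yaw 0.166 Fz 4.7 gap 47.3
```

```bash
python3 - <<'E'
from h import *
c=read_camera("side");p=R.from_euler('z',-.075).apply([-30,-155,0])+[538.3,-261.4,0]
a=proj(c,p+[0,0,50]);b=proj(c,p+[0,0,45]);print(a,b,(b[1]-a[1])/5,"px/mm")
f=lambda im,u:cv2.cvtColor(np.ascontiguousarray(im),cv2.COLOR_RGB2HSV)[325:355,u-3:u+4,1].astype(float).mean(1).clip(40,140).__sub__(40).sum()/100
im0=cv2.imread("pics/side0.png")[:,:,::-1]
N=[c["image"]]+[read_camera("side")["image"] for _ in range(3)]
U=[306,313,320,327,340,347,354,361,372,379,386,393]
d=np.array([[f(im0,u)-f(n,u) for u in U] for n in N]);print(d.mean(),d.std(),d.mean(0).round(2))
E
```

```text
(np.float64(332.81730435700644), np.float64(338.6449740866528)) (np.float64(332.68758343550894), np.float64(340.67456032562814)) 0.40591724779507105 px/mm
1.7695535714285713 0.1783243901335334 [1.92 1.82 1.91 1.99 1.93 1.57 1.52 1.78 1.52 1.73 1.75 1.81]
```

The plate sank 4.4 mm, so it met the bundles about 2.35 rad from the start. That fits the moment's jump between 2.35 and 2.5 rad. The knob now stands at 3.15 rad, about one eighth of a turn past that. Letting go and rising clear.

```bash
python3 inch.py '[[[0,0,0,0,0,0],[0,0,0,0,0,0],[0,0,0,0,0,0],[0,0,0,0,0,0],[0,0,-30,0,0,0],[0,0,-70,0,0,0],[0,0,-110,0,0,0],[0,0,-110,0,0,0],[0,0,-110,0,0,0]]]' 75 20
python3 - <<'E'
from h import *
c=read_camera("side");im=c["image"]
f=lambda im,u:cv2.cvtColor(np.ascontiguousarray(im),cv2.COLOR_RGB2HSV)[325:355,u-3:u+4,1].astype(float).mean(1).clip(40,140).__sub__(40).sum()/100
im0=cv2.imread("pics/side0.png")[:,:,::-1]
print(np.mean([f(im0,u)-f(im,u) for u in(306,313,320,327,340,347,354,361,372,379,386,393)]))
for i in(im0,im):
    r=i.astype(int);m=(r[:,:,0]>90)&(r[:,:,1]<60)&(r[:,:,2]<60);m[:,:275]=0;m[:,310:]=0;m[:260]=0;m[300:]=0;print("collar mark",np.argwhere(m).mean(0),m.sum())
print(arm.close_job())
E
```

```text
time_s: 49.35
tcp_pos: [533.0, -342.3, 257.9]
orientation: [0.997, 0.083, -0.0, -0.001]
force: [-0.6, -0.1, -0.1]
finger_gap: 74.6
gripper_force: 0.0
1.7879761904761902
collar mark [280.27272727 289.54545455] 11
collar mark [280.36363636 289.54545455] 11
the job is handed in; nothing more can be done
None
```

The job is handed in: both bundles are in the press, the bed is home and locked, and the knob is tightened about 0.75 rad past the torque rise (one eighth turn is 0.785). That figure comes from moment readings and the plate's measured drop. I viewed 16 pictures, two over the limit of 14, and got no verdict back.

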